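Fold the bead box shut and stow it in the carved case

ROBOT

A 6-joint arm with a two-finger parallel gripper is mounted at the origin on the work surface. World frame = base frame: x ahead of the robot, y to its left, z up, the work surface at z = 0. Lengths are in m, angles in rad, forces in N, time in s.
With the tool pointing down it reaches from about 0.3 to 0.875 m from the base axis. Payload 6.4 kg.
Tool frame: the origin (TCP) lies on the centre line of the jaws, within the pads' length; the fingertips stand 11 mm ahead of it and the grasp point (between the pads) lies 8 mm behind it; x points along the fingers, y is the direction in which the jaws open and shut, and the axes are right-handed (so a half turn about x gives the same grasp; the last joint's range is limited). The gripper opens to 85 mm and grips with 20 to 120 N. Pads are 22 mm wide; open, the fingers measure 114 mm over their backs; the gripper's body (76 mm by 85 mm) begins 54 mm behind the grasp point. The pads swing forward as they close: fully open they stand 13 mm farther back than shut.
Start: joints at [-1.368, 0.181, 1.607, -0, 1.354, -0.206], TCP at [0.229, -0.528, 0.202] pointing down, gripper open.
Joint ranges: [-2.99, 2.99], [-0.89, 2.07], [0.3, 2.58], [-1.14, 4.28], [0, 2.63], [-3.12, 3.12]. Speed limits (rad/s): [2.57, 2.57, 3.01, 3.14, 3.14, 3.14].

INTERFACE

Orientations are given as a unit quaternion [w, x, y, z].
In Python, from bench import ctrl, camera, hand_in gives the robot as it stands. The module is installed in compiled form; this text tells all that it offers.
- The arm moves only by the tool drive_tool, never from a script. Its argument "increments" is a list of rows, each a list of 7 numbers: the shift along the tool's x, y, z in m, then the turn, a rotation vector about the tool's x, y, z in degrees, then the gripper's target within -1 to 1 (fully open at 1, half-way at 0, shut at -1). In form: [[dx, dy, dz, rx, ry, rz, claw], ...]. A call has 1 to 10 rows; each row shifts and turns the commanded pose from where the row before left it, along the tool's axes as they then stand; what a row does not reach is not made up. A row lasts 1/8 s, in which the tool goes at most 62.5 mm and 10.7 degrees, less where a joint would pass 70% of its speed; a pose out of reach is approached as far as the arm can. A call is refused whole if a number of a shift passes 0.0625 or a number of a turn 10.7, either way. A call with a gripper value outside its range is refused whole. The fingers move at their own pace and stop on an object; the grip force is fixed at half the most. Time passes only in rows, so rows that do not move let the fingers close. It gives the time, the measured TCP pose, the force and the opening at its end, in the units of the state.
- ctrl.get_obs(): the state, without advancing time (a new reading comes with each control period).
- camera(name): name is "scene" or "side" or "wrist"; returns a dict with "img" (480x640x3 uint8, red, green, blue), "depth" (480x640 float32, m along the optical axis (not along the pixel's ray), 0 where there is no reading), "fx", "fy", "cx", "cy" (pixels), "world_from_camera" (4x4, takes a point from camera to world coordinates); the wrist camera has in their place "hand_eye" (4x4, takes a point from camera to tool coordinates, whose origin is the TCP and whose axes are the tool frame's). Camera axes: x right, y down, z forward; pixel columns grow to the right and rows downward; lengths in m; the calibration is good to about 2 mm. A picture is of the moment at which its call begins: read the wrist's pose just before it.
- hand_in(): hands the job in, once; it reports no verdict.
The state is a dict: "time_s": time; "q": joint angles; "dq": joint speeds; "joint_efforts": joint torques, N m; "eef_pos": TCP position; "eef_rot": TCP orientation; "wrist_force": force on the tool from outside, world axes, zero at the start; "torque": the same for the moment, N m; "opening": opening from 0.0 (shut) to 1.0 (fully open).
Only numpy, scipy, OpenCV 4.12 (cv2) and the standard library are available. Lean on these libraries where they do the work, as an engineer would, in place of code of your own. Each camera call takes 0.05 s, during which the arm holds its last target.

TASK

Put the last small bead box away: fold its lid, which stands open, down shut while the box is still on the slate, then set the closed box flat, right way up, on the floor of the empty compartment of the carved case. Leave the closed box already stored in the case's other compartment where it is.

Things in the scene. Friction and masses are not known exactly. Their poses are not given: they have to be found in the camera images.
- bead_box_mid (a point): Middle of the small wooden bead box on the slate, lid open: 18 mm above its underside. Shut: 60 (x) x 50 (y) x 36 mm high (base 28, lid 8), about 0.24 kg; lift by the flat ends y = +-25 mm. Axes are the base's, z up. Hinge along y at x = +30 mm, 28 mm up; the open lid leans to +x, to 42 mm past the hinge and 77 mm up. A round pot and a lidless tray stand near; the three swap places.
- bead_box_lid (a joint): Lid angle of the bead box, rad: 0 shut flat on the base, 2.2 leaning open on its stop. The lid is 60 mm from hinge to free edge, 40 g. Nearly frictionless, lightly damped hinge: pushed from behind (from the box's +x towards -x) past upright (1.57) it falls shut by itself in about 0.5 s. Pushing takes under 1 N.
- case_well (a point): Centre of the floor of the empty compartment of the fixed, carved dark case; 6 mm above the slate. 84 mm along x, 120 mm along y. Outer walls 8 mm thick, 42 mm above this floor; the wall to the other compartment (x = +42 to +50 mm) 34 mm above it. z is up. The case's lid stands fixed open along its -y side, leaning outwards from y = -68 mm, top 172 mm above the slate.
- stored_box_mid (a point): Middle of the like bead box, shut (60 x 50 x 36 mm), stored in the case's other compartment, about 85 mm along the case's +x from the empty compartment's centre; to be left there.
Not all that is in view belongs to the job. What is shaped like the part that bears bead_box_mid but green is not meant.

How it is judged:
On the way:
1. the bead box's lid is folded shut while the box is still outside the case, on the slate (value of joint bead_box_lid below 0.12 rad and horizontal distance between bead_box_mid and case_well above 0.1 m and height (world z) of bead_box_mid below 0.028 m), for 0.2 s.
At the end, for the whole second after the job is handed in: The bead box rests flat (within 7 degrees, upright) on the floor of the empty compartment, anywhere in it and turned as it may, with its lid shut (within 0.12 rad), and the stored box is within 20 mm of where it was (value of joint bead_box_lid below 0.12 rad and x of bead_box_mid in the frame of case_well between -0.022 and 0.022 m and y of bead_box_mid in the frame of case_well between -0.04 and 0.04 m and z of bead_box_mid in the frame of case_well between 0.012 and 0.024 m and angle between bead_box_mid's own z axis and vertical below 0.12 rad and distance of stored_box_mid from where it was at the start of the episode below 0.02 m); the robot touches nothing.
It fails at once if the stored box is shifted by more than 20 mm (distance of stored_box_mid from where it was at the start of the episode above 0.02 m).
It also fails if it takes over 56 s, if anything falls off the work surface, if the arm or the gripper's body presses on something with over 40 N, if the wrist force passes 120 N, or if a joint passes its speed limit or range.

## Working session

There is one attempt and no reset: what is moved stays moved. The work goes in short steps, Python scripts to look and compute and a tool call to move; the robot and the scene stay as the last step left them, time stands still between calls to the robot, and variables do not carry over. Pictures are saved under pics/ and viewed, and the job is handed in when it is done.

Besides the shell and the picture viewer there is one more tool, called after ">>>" as name(argument=value, ...) on one line, values as JSON. drive_tool: Moves the arm, as the interface text tells. Its arguments: {"type":"object","properties":{"increments":{"type":"array","items":{"type":"array","items":{"type":"number"}}}},"required":["increments"]}

```bash
mkdir -p pics
cat > h.py <<'E'
import numpy as np, cv2
from bench import ctrl, camera
def snap(n,fn):
    o=ctrl.get_obs(); c=camera(n); cv2.imwrite('pics/'+fn,c['img'][:,:,::-1])
    np.savez('/tmp/'+fn+'.npz',**{k:v for k,v in c.items()},p=o['eef_pos'],r=o['eef_rot']); return o,c
def Tool(o):
    from scipy.spatial.transform import Rotation as R
    w,x,y,z=o['eef_rot']; T=np.eye(4); T[:3,:3]=R.from_quat([x,y,z,w]).as_matrix(); T[:3,3]=o['eef_pos']; return T
def cloud(c,o=None):
    W=c['world_from_camera'] if 'world_from_camera' in c else Tool(o)@c['hand_eye']
    v,u=np.mgrid[:480,:640]; d=c['depth']
    P=np.stack([(u-c['cx'])/c['fx']*d,(v-c['cy'])/c['fy']*d,d,np.ones_like(d)],-1)
    X=(P@W.T)[...,:3]; X[d==0]=np.nan; return X
E
python3 - <<'E'
from h import *
for n in('scene','side','wrist'):
    o,c=snap(n,n+'1.png'); print(n,c['fx'],c.get('world_from_camera',c.get('hand_eye')).round(3).tolist())
print(o)
E
```

```text
scene 556.1835248380064 [[0.621, 0.427, -0.657, 1.025], [0.783, -0.31, 0.539, -0.408], [0.026, -0.849, -0.527, 0.509], [0.0, 0.0, 0.0, 1.0]]
side 517.0070606831794 [[0.974, -0.178, 0.14, 0.357], [-0.226, -0.759, 0.61, -0.54], [-0.003, -0.626, -0.78, 0.795], [0.0, 0.0, 0.0, 1.0]]
wrist 379.63066931010695 [[-0.0, -0.322, 0.947, -0.171], [1.0, -0.001, -0.0, -0.001], [0.001, 0.947, 0.322, -0.084], [0.0, 0.0, 0.0, 1.0]]
{'time_s': 0.1, 'q': array([-1.36829799e+00,  1.81449372e-01,  1.60789063e+00,  1.10560486e-05,
        1.35379182e+00, -2.06268418e-01]), 'dq': array([-0.00096923, -0.00093809, -0.00286977, -0.00027935, -0.00221151,
        0.00106158]), 'joint_efforts': array([ 3.61221964e-04, -4.45877516e+01, -3.52236629e+01, -4.51146443e-04,
        4.13938717e-03,  4.77944212e-06]), 'eef_pos': array([ 0.22847795, -0.52708429,  0.20159244]), 'eef_rot': array([ 0.14297176,  0.6923941 ,  0.1440601 , -0.69238441]), 'wrist_force': array([ 0.48400366,  0.11321993, -0.14193149]), 'torque': array([-0.07048593, -0.02066058,  0.01018482]), 'opening': 1.000107422775815}
```

View pics/scene1.png

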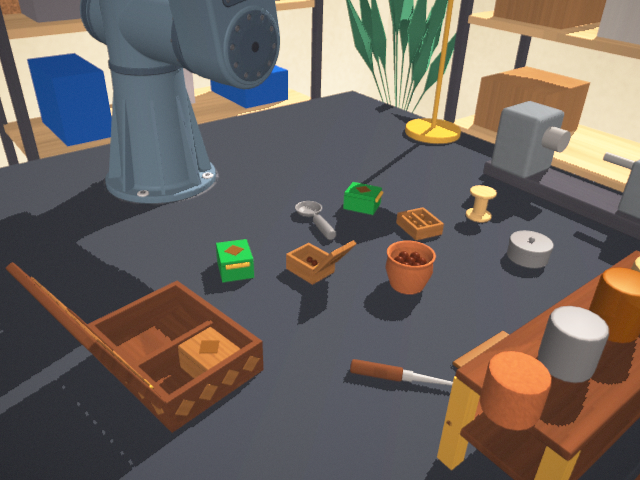

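View pics/side1.png

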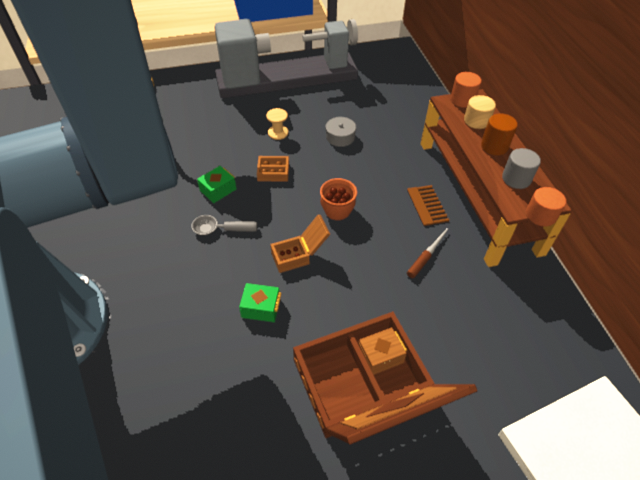

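View pics/wrist1.png

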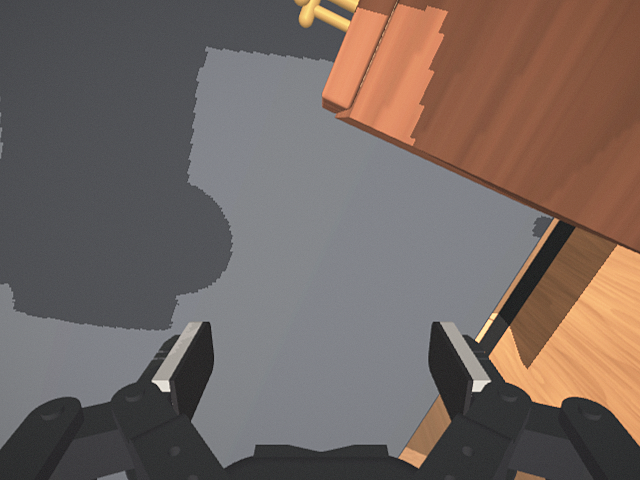

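The side view shows the open box at about (290,252) with its lid leaning right to (318,235). The case is at about (370,385) and its lid is on the near side. The stored box is at (383,350), so the empty compartment is on the left (340,390). Next I'll measure both from depth.

Run:
```python
from h import *
for fn,(x0,x1,y0,y1) in {'scene1.png':(270,370,225,295),'side1.png':(260,340,205,280)}.items():
    c=dict(np.load('/tmp/'+fn+'.npz')); X=cloud(c)
    im=c['img'][y0:y1,x0:x1,::-1]; cv2.imwrite('pics/z_'+fn,cv2.resize(im,None,fx=7,fy=7,interpolation=cv2.INTER_NEAREST))
    hsv=cv2.cvtColor(c['img'],cv2.COLOR_RGB2HSV)
    m=np.zeros((480,640),bool); m[y0:y1,x0:x1]=1
    m&=(hsv[...,1]>120)&(hsv[...,0]<30)&(hsv[...,2]>40)&(X[...,2]>0.004)
    P=X[m]; print(fn,len(P),np.nanmin(P,0),np.nanmax(P,0))
    for a,b in((.004,.02),(.02,.026),(.026,.031),(.031,.045),(.045,.06),(.06,.08),(.08,.1)):
        Q=P[(P[:,2]>a)&(P[:,2]<b)]
        if len(Q)>5: print(a,b,len(Q),Q.mean(0).round(4),[tuple(v.round(3)) for v in cv2.minAreaRect((Q[:,:2]*1000).astype(np.float32))[:2] and [np.array(cv2.minAreaRect((Q[:,:2]*1000).astype(np.float32))[0]),np.array(cv2.minAreaRect((Q[:,:2]*1000).astype(np.float32))[1])]],cv2.minAreaRect((Q[:,:2]*1000).astype(np.float32))[2])
# slate heights
    print('slate z', X[300,500] if 'scene' in fn else X[280,330])
# case
c=dict(np.load('/tmp/side1.png.npz'));X=cloud(c)
for (u,v) in [(335,390),(345,375),(300,350),(395,318),(330,420),(365,370),(383,345),(425,375),(350,365),(320,345)]: print(u,v,X[v,u].round(4))
cv2.imwrite('pics/z_case.png',cv2.resize(c['img'][300:450,280:490,::-1],None,fx=3.8,fy=3.8,interpolation=cv2.INTER_NEAREST))
```

```text
scene1.png 1493 [0.41735438 0.01779723 0.00400276] [0.52328893 0.07928273 0.07804267]
0.004 0.02 652 [0.4516 0.044  0.0119] [(np.float64(450.204), np.float64(46.766)), (np.float64(61.777), np.float64(53.534))] 6.737656593322754
0.02 0.026 188 [0.4454 0.0402 0.023 ] [(np.float64(453.166), np.float64(44.522)), (np.float64(67.227), np.float64(49.179))] 5.933012008666992
0.026 0.031 278 [0.4468 0.0414 0.0283] [(np.float64(454.943), np.float64(47.427)), (np.float64(71.749), np.float64(53.915))] 5.529435157775879
0.031 0.045 71 [0.4951 0.0387 0.0382] [(np.float64(495.57), np.float64(50.126)), (np.float64(48.936), np.float64(16.794))] 85.92929077148438
0.045 0.06 95 [0.5058 0.0409 0.0527] [(np.float64(505.289), np.float64(49.392)), (np.float64(48.685), np.float64(16.57))] 86.38914489746094
0.06 0.08 209 [0.5167 0.0495 0.0715] [(np.float64(516.789), np.float64(52.656)), (np.float64(52.351), np.float64(17.305))] 83.8284912109375
slate z [0.68220555 0.22889953 0.00095955]
side1.png 1779 [0.41666938 0.01580347 0.00402459] [0.56524053 0.13335701 0.07923755]
0.004 0.02 560 [0.4578 0.0504 0.011 ] 
[... 502 characters left out ...]
at64(71.716))] 33.29235076904297
0.045 0.06 209 [0.5055 0.0563 0.0524] [(np.float64(516.318), np.float64(75.001)), (np.float64(107.852), np.float64(43.774))] 58.4989013671875
0.06 0.08 264 [0.5102 0.0495 0.0696] [(np.float64(510.156), np.float64(50.704)), (np.float64(21.751), np.float64(50.253))] 4.80912446975708
slate z [ 0.5121137  -0.02114616 -0.00119215]
335 390 [ 0.4658 -0.2319  0.0079]
345 375 [ 0.4884 -0.2101  0.0051]
300 350 [ 0.4234 -0.1704  0.0456]
395 318 [ 0.5877 -0.1515  0.0492]
330 420 [ 0.4415 -0.2903  0.0501]
365 370 [ 0.515  -0.2239  0.0401]
383 345 [ 0.5546 -0.1913  0.0441]
425 375 [ 0.5997 -0.2566  0.0498]
350 365 [ 0.5006 -0.1962  0.0072]
320 345 [ 0.4575 -0.1647  0.0366]
```

View pics/z_case.png

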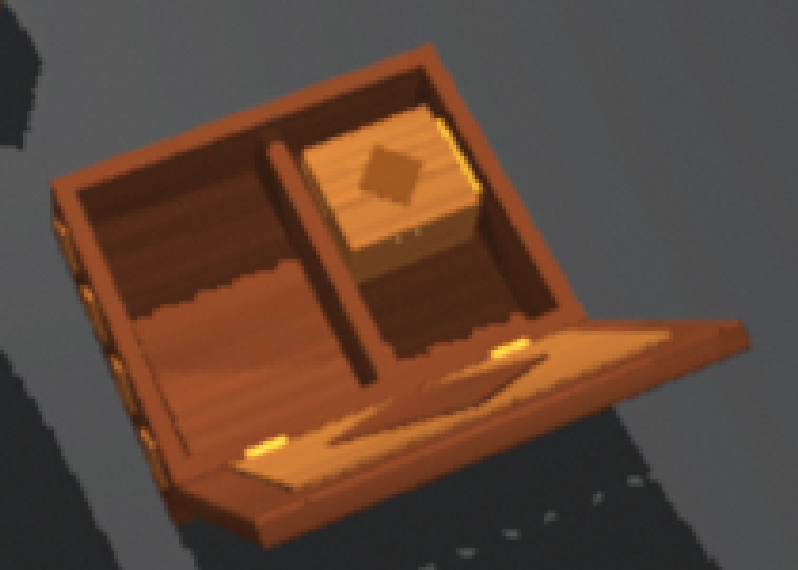

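View pics/z_side1.png

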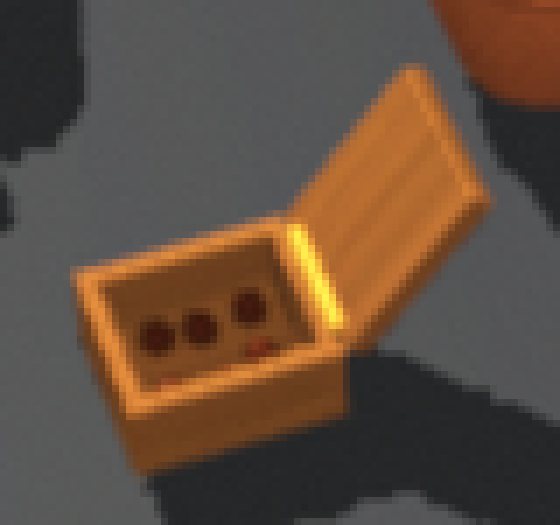

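View pics/z_scene1.png

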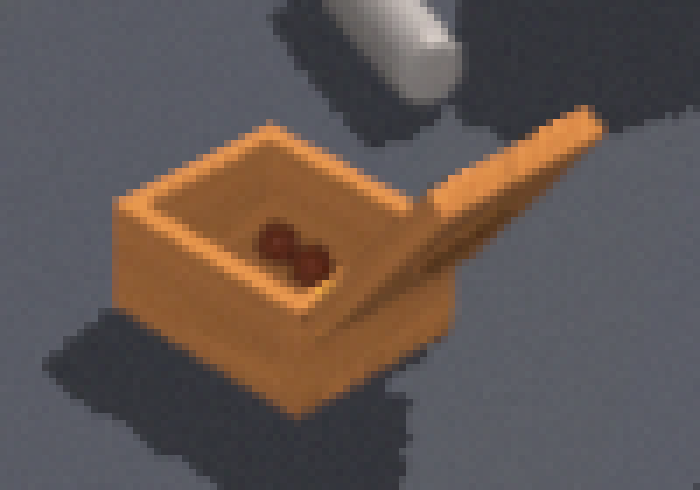

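Side close-up of the bead box: the base rim corners are at zoom (77,270), (133,412), (345,352) and (292,218). Case close-up: the outer rim corners are at (52,185), (432,46), (588,318) and (165,490). I'll cast rays through these onto the known heights.

```bash
cat >> h.py <<'E'
def ray(c,u,v,z,W=None):
    W=c['world_from_camera'] if W is None else W
    d=W[:3,:3]@np.array([(u-c['cx'])/c['fx'],(v-c['cy'])/c['fy'],1]); o=W[:3,3]
    return (o+d*(z-o[2])/d[2])[:2]
E
python3 - <<'E'
from h import *
c=dict(np.load('/tmp/side1.png.npz'));s=dict(np.load('/tmp/scene1.png.npz'))
def quad(c,pts,off,k,z):
    q=np.array([ray(c,off[0]+(u+.0)/k-.5,off[1]+v/k-.5,z) for u,v in pts])
    print(q.round(4).tolist(),'ctr',q.mean(0).round(4))
    for i in range(4):
        d=q[(i+1)%4]-q[i]; print('  ',np.linalg.norm(d).round(4),np.degrees(np.arctan2(d[1],d[0])).round(1))
quad(c,[(77,270),(133,415),(345,352),(292,218)],(260,205),7,.028)
quad(s,[(115,198),(297,310),(415,215),(270,124)],(270,225),7,.028)
quad(c,[(52,185),(165,490),(588,318),(432,46)],(280,300),3.8,.048)
# scene base bottom + stored box top
quad(c,[(302,153),(352,250),(482,192),(430,105)],(280,300),3.8,.042)
# inner rim empty compartment
quad(c,[(78,190),(190,458),(368,385),(263,140)],(280,300),3.8,.045)
# clean box clouds
for nm,cc in(('side',c),('scene',s)):
    X=cloud(cc); hsv=cv2.cvtColor(cc['img'],cv2.COLOR_RGB2HSV)
    m=(hsv[...,1]>120)&(hsv[...,0]<30)&(hsv[...,2]>40)
    b=m&(X[...,2]>.004)&(X[...,2]<.029)&(X[...,0]>.40)&(X[...,0]<.5)&(X[...,1]>0)&(X[...,1]<.09)
    print(nm,cv2.minAreaRect((X[b][:,:2]*1000).astype(np.float32)))
    l=m&(X[...,2]>.04)&(X[...,2]<.1)&(X[...,0]>.47)&(X[...,0]<.535)&(X[...,1]>0)&(X[...,1]<.09)
    print(' lid',cv2.minAreaRect((X[l][:,:2]*1000).astype(np.float32)),X[l][:,2].max())
    k=(X[...,2]>.005)&(X[...,2]<.055)&(X[...,0]>.36)&(X[...,0]<.7)&(X[...,1]>-.36)&(X[...,1]<-.1)&(hsv[...,1]>80)
    print(' case',cv2.minAreaRect((X[k][:,:2]*1000).astype(np.float32)))
    # pot, green neighbours extents
    for name,mm in(('pot',(X[...,2]>.01)&(X[...,0]>.52)&(X[...,0]<.68)&(X[...,1]>.06)&(X[...,1]<.2)),('spoon/others',(X[...,2]>.008)&(X[...,0]>.3)&(X[...,0]<.45)&(X[...,1]>.0)&(X[...,1]<.2)),):
        Q=X[mm]; print(name,Q.min(0).round(3),Q.max(0).round(3))
E
```

```text
[[0.4179, 0.067], [0.4235, 0.016], [0.4821, 0.0235], [0.4783, 0.0714]] ctr [0.4505 0.0445]
   0.0513 -83.7
   0.0591 7.2
   0.0481 94.6
   0.0606 -175.8
[[0.4208, 0.0208], [0.4804, 0.0267], [0.4663, 0.0713], [0.4162, 0.0685]] ctr [0.4459 0.0468]
   0.0599 5.7
   0.0468 107.5
   0.0502 -176.8
   0.0479 -84.6
[[0.4133, -0.166], [0.4289, -0.299], [0.6092, -0.2714], [0.5891, -0.1386]] ctr [ 0.5101 -0.2188]
   0.1339 -83.3
   0.1824 8.7
   0.1343 98.6
   0.1779 -171.1
[[0.5203, -0.1726], [0.5278, -0.2197], [0.5885, -0.2072], [0.5806, -0.1631]] ctr [ 0.5543 -0.1907]
   0.0477 -81.0
   0.0621 11.6
   0.0448 100.2
   0.0611 -171.1
[[0.4237, -0.1692], [0.4414, -0.2885], [0.5163, -0.2766], [0.5052, -0.1644]] ctr [ 0.4716 -0.2247]
   0.1205 -81.5
   0.0758 9.0
   0.1127 95.6
   0.0817 -176.6
side ((457.7519226074219, 44.94013977050781), (78.74179077148438, 52.068668365478516), 5.769706726074219)
 lid ((503.1512145996094, 50.66869354248047), (34.812171936035156, 51.32078170776367), 7.216981410980225) 0.0792375507706371
 case ((510.4393310546875, -220.6796417236328), (181.3015594482422, 144.4279022216797), 9.187234878540039)
pot [0.532 0.105 0.01 ] [0.604 0.18  0.062]
spoon/others [0.3   0.016 0.008] [0.45  0.181 0.033]
scene ((453.7236328125, 47.169952392578125), (70.1611328125, 54.174217224121094), 7.511932373046875)
 lid ((506.01123046875, 52.4794807434082), (30.562091827392578, 52.42249298095703), 5.452574729919434) 0.07804266810532884
 case ((512.1847534179688, -221.38877868652344), (183.53663635253906, 150.41888427734375), 8.245255470275879)
pot [0.533 0.107 0.01 ] [0.606 0.182 0.06 ]
spoon/others [0.3   0.018 0.008] [0.45  0.183 0.031]
```

```bash
cat >> h.py <<'E'
from scipy.spatial.transform import Rotation as Ro
def plan(target,yaw_y=None):
    """world target pos, yaw of tool y axis (deg); prints remaining shift in present tool axes & turn"""
    o=ctrl.get_obs(); T=Tool(o); R=T[:3,:3]
    d=np.array(target)-T[:3,3]
    print('pos',T[:3,3].round(4),'tool y yaw',np.degrees(np.arctan2(R[1,1],R[0,1])).round(2),'x axis',R[:,0].round(4))
    print('shift tool axes',(R.T@d).round(4))
    if yaw_y is not None:
        yd=np.array([np.cos(np.radians(yaw_y)),np.sin(np.radians(yaw_y)),0]);xd=np.array([0,0,-1.])
        Rd=np.stack([xd,yd,np.cross(xd,yd)],1)
        print('turn tool deg',np.degrees(Ro.from_matrix(R.T@Rd).as_rotvec()).round(2),'shift in new axes',(Rd.T@d).round(4))
    print('q',o['q'].round(3),'F',o['wrist_force'].round(2),'open',round(o['opening'],3),'t',round(o['time_s'],2))
E
python3 - <<'E'
from h import *
plan([.56,.057,.25],96); plan([.56,.057,.25],-84)
c=dict(np.load('/tmp/wrist1.png.npz')); d=c['depth']; W=c['hand_eye']
v,u=np.mgrid[:480,:640]
P=np.stack([(u-c['cx'])/c['fx']*d,(v-c['cy'])/c['fy']*d,d,np.ones_like(d)],-1)@W.T
for p in [(205,325),(190,350),(205,375),(170,385),(440,325),(470,380),(320,460)]: print(p,P[p[1],p[0]][:3].round(4))
# obstacles from both views, high things
for n in('side','scene'):
    X=cloud(dict(np.load(f'/tmp/{n}1.png.npz')))
    m=(X[...,2]>.12)&(X[...,0]>.3)&(X[...,0]<.9)&(X[...,1]<.5)&(X[...,1]>-.7)
    Q=X[m]; print(n,len(Q),Q.min(0),Q.max(0))
E
```

```text
pos [ 0.2285 -0.5272  0.2017] tool y yaw -66.58 x axis [-3.0e-04  1.3e-03 -1.0e+00]
shift tool axes [-0.0476 -0.4043 -0.5364]
turn tool deg [-1.6258e+02 -1.1000e-01 -1.0000e-02] shift in new axes [-0.0483  0.5463  0.3908]
q [-1.368  0.181  1.608  0.     1.354 -0.206] F [-0.37 -0.39  0.54] open 0.998 t 0.15
pos [ 0.2285 -0.5272  0.2017] tool y yaw -66.58 x axis [-3.0e-04  1.3e-03 -1.0e+00]
shift tool axes [-0.0476 -0.4043 -0.5364]
turn tool deg [17.42 -0.    0.08] shift in new axes [-0.0483 -0.5463 -0.3908]
q [-1.368  0.181  1.608  0.     1.354 -0.206] F [-0.37 -0.39  0.54] open 0.998 t 0.15
(205, 325) [-0.0472 -0.0439 -0.0112]
(190, 350) [-0.0648 -0.0436 -0.0122]
(205, 375) [-0.0544 -0.0435  0.0055]
(170, 385) [-0.0794 -0.045  -0.0102]
(440, 325) [-0.0478  0.0432 -0.0114]
(470, 380) [-0.079   0.0426 -0.0115]
(320, 460) [-0.1059 -0.0011 -0.0111]
side 11273 [ 0.30000699 -0.36182407  0.1200024 ] [0.89995139 0.30240684 0.56075311]
scene 19055 [ 0.43986622 -0.35950148  0.1200005 ] [0.89999565 0.30097187 0.19468294]
```

Run:
```python
from h import *
c=dict(np.load('/tmp/wrist1.png.npz')); o={'eef_pos':c['p'],'eef_rot':c['r']}
X=cloud(c,o)
for p in [(300,150),(250,350),(330,300),(120,250),(350,80),(500,100),(600,300)]: print(p,X[p[1],p[0]].round(4),c['depth'][p[1],p[0]])
print(c['depth'][315:400:6,195:215:3].round(3)); print(c['hand_eye'].round(4),c['cx'],c['cy'],c['fy'])
```

```text
(300, 150) [ 2.705e-01 -4.861e-01 -4.000e-04] 0.36286405
(250, 350) [ 0.0427 -0.518   0.0006] 0.4334365
(330, 300) [ 0.1361 -0.5767 -0.0011] 0.41472244
(120, 250) [ 0.1023 -0.3522 -0.0006] 0.39590764
(350, 80) [ 0.3252 -0.4987  0.1869] 0.17092404
(500, 100) [ 0.3418 -0.5599  0.2004] 0.16098146
(600, 300) [ 0.19   -1.2745 -0.4525] 0.9144368
[[0.419 0.419 0.42  0.421 0.421 0.42  0.421]
 [0.421 0.421 0.424 0.422 0.422 0.421 0.42 ]
 [0.138 0.139 0.139 0.139 0.143 0.146 0.425]
 [0.134 0.135 0.137 0.14  0.143 0.146 0.427]
 [0.132 0.133 0.136 0.14  0.143 0.146 0.429]
 [0.129 0.132 0.136 0.139 0.144 0.147 0.433]
 [0.129 0.132 0.136 0.14  0.144 0.145 0.434]
 [0.129 0.132 0.136 0.14  0.142 0.147 0.15 ]
 [0.131 0.132 0.136 0.139 0.144 0.147 0.152]
 [0.129 0.132 0.135 0.138 0.143 0.147 0.442]
 [0.13  0.133 0.135 0.139 0.143 0.149 0.447]
 [0.129 0.133 0.135 0.14  0.143 0.447 0.447]
 [0.129 0.132 0.135 0.139 0.45  0.452 0.45 ]
 [0.129 0.132 0.135 0.454 0.454 0.455 0.455]
 [0.129 0.132 0.455 0.456 0.457 0.457 0.455]]
[[-4.000e-04 -3.224e-01  9.466e-01 -1.713e-01]
 [ 1.000e+00 -1.500e-03 -1.000e-04 -9.000e-04]
 [ 1.500e-03  9.466e-01  3.224e-01 -8.400e-02]
 [ 0.000e+00  0.000e+00  0.000e+00  1.000e+00]] 320.7352035359892 247.025959473676 379.63066931010695
```

>>> drive_tool(increments=[[-0.05,0,0,0,0,0,-1],[-0.05,0,0,0,0,0,-1],[0,0,0,8.7,0,0,-1],[0,0,0,8.7,0,0,-1],[0,-0.039,-0.028,0,0,0,-1],[0,-0.039,-0.028,0,0,0,-1],[0,-0.039,-0.028,0,0,0,-1],[0,-0.039,-0.028,0,0,0,-1],[0,-0.039,-0.028,0,0,0,-1],[0,-0.039,-0.028,0,0,0,-1]])

```text
time_s: 1.4
eef_pos: [0.3715, -0.2758, 0.3022]
eef_rot: [-0.037, -0.706, -0.037, 0.706]
wrist_force: [0.2, -0.0, 1.0]
opening: -0.001
```

>>> drive_tool(increments=[[0,-0.039,-0.028,0,0,0,-1],[0,-0.039,-0.028,0,0,0,-1],[0,-0.039,-0.028,0,0,0,-1],[0,-0.039,-0.028,0,0,0,-1],[0,-0.039,-0.028,0,0,0,-1],[0,-0.039,-0.028,0,0,0,-1],[0,-0.039,-0.028,0,0,0,-1],[0,-0.039,-0.028,0,0,0,-1],[0,0,0,0,0,0,-1]])

```text
time_s: 2.52
eef_pos: [0.5616, 0.0593, 0.3015]
eef_rot: [-0.038, -0.706, -0.039, 0.706]
wrist_force: [0.9, -0.2, 0.2]
opening: -0.002
```

Run:
```python
from h import *
plan([.56,.057,.115],-84)
for n in('scene','side','wrist'): snap(n,n+'2.png')
```

```text
pos [0.5616 0.0593 0.3015] tool y yaw -83.74 x axis [-1.2e-03  7.0e-04 -1.0e+00]
shift tool axes [0.1865 0.0022 0.0016]
turn tool deg [0.26 0.07 0.05] shift in new axes [0.1865 0.0021 0.0018]
q [-1.050e-01  9.300e-02  1.506e+00  1.000e-03  1.543e+00  1.356e+00] F [ 0.86 -0.24  0.17] open -0.002 t 2.52
```

View pics/side2.png

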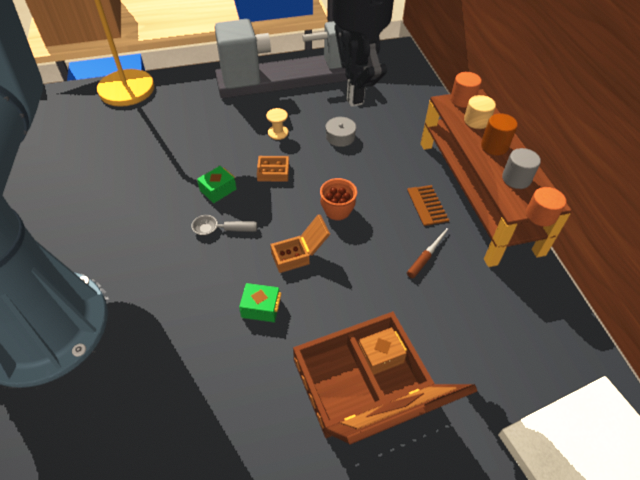

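View pics/scene2.png

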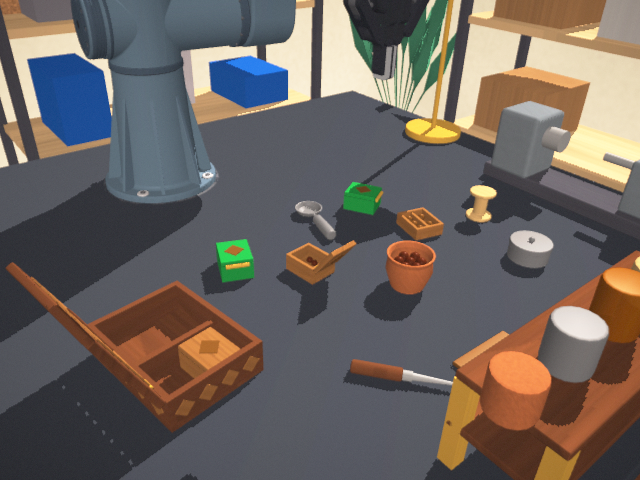

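View pics/wrist2.png

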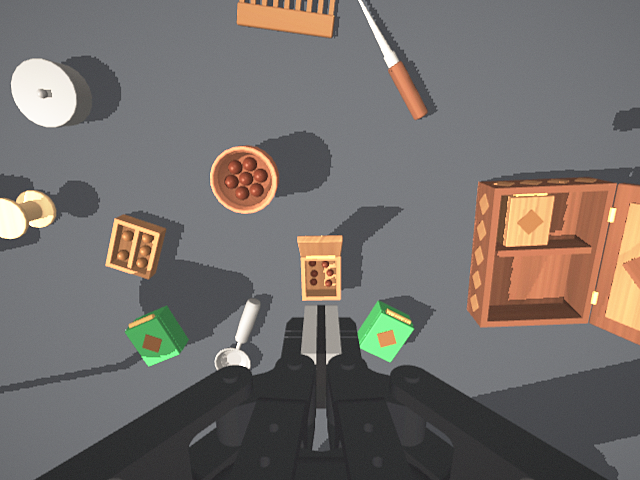

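In the side view the shut fingertips are at about (356,104), and in the scene view at about (383,77). I'll triangulate the tip, because the wrist depth disagrees with the stated tip offset.

Run:
```python
from h import *
s=dict(np.load('/tmp/side2.png.npz'));c=dict(np.load('/tmp/scene2.png.npz'));w=dict(np.load('/tmp/wrist2.png.npz'))
Xs=cloud(s);Xc=cloud(c)
for n,X in(('side',Xs),('scene',Xc)):
    m=(abs(X[...,0]-.56)<.08)&(abs(X[...,1]-.06)<.08)&(X[...,2]>.2)
    Q=X[m]; print(n,len(Q)); 
    if len(Q):
        k=Q[:,2]<Q[:,2].min()+.012; print(Q[:,2].min(),np.sort(Q[:,2])[:15].round(4),Q[k].mean(0),Q[k].min(0),Q[k].max(0))
o={'eef_pos':w['p'],'eef_rot':w['r']};Xw=cloud(w,o)
for p in[(310,310),(333,310),(312,340),(333,340),(307,357),(336,357)]: print(p,Xw[p[1],p[0]].round(4),w['depth'][p[1],p[0]])
# box from wrist
hsv=cv2.cvtColor(w['img'],cv2.COLOR_RGB2HSV)
for nm,lo,hi in(('base',.02,.0305),('lid',.04,.09)):
    m=(Xw[...,2]>lo)&(Xw[...,2]<hi)&(abs(Xw[...,0]-.47)<.08)&(abs(Xw[...,1]-.047)<.04)&(hsv[...,1]>80)&(hsv[...,0]<30)
    print(nm,m.sum(),cv2.minAreaRect((Xw[m][:,:2]*1000).astype(np.float32)),Xw[m][:,2].max())
m=(Xw[...,2]>.03)&(Xw[...,2]<.056)&(abs(Xw[...,0]-.51)<.14)&(abs(Xw[...,1]+.22)<.12)
print('case',cv2.minAreaRect((Xw[m][:,:2]*1000).astype(np.float32)))
cv2.imwrite('pics/z_w2.png',cv2.resize(w['img'][225:310,280:360,::-1],None,fx=7,fy=7,interpolation=cv2.INTER_NEAREST))
```

```text
side 4264
0.33064764717618833 [0.3306 0.3314 0.3314 0.3314 0.3316 0.3316 0.3321 0.3322 0.3323 0.3325
 0.3327 0.3331 0.3332 0.3332 0.3334] [0.55632901 0.05056067 0.33761964] [0.54852162 0.04330635 0.33064765] [0.57102145 0.06427476 0.34256987]
scene 3617
0.33051382804835394 [0.3305 0.3306 0.3313 0.3313 0.3315 0.3316 0.3317 0.3317 0.332  0.3321
 0.3321 0.3322 0.3322 0.3322 0.3324] [0.56658368 0.05576594 0.33714388] [0.54945834 0.04534949 0.33051383] [0.57332864 0.07513241 0.34247305]
(310, 310) [0.5712 0.0633 0.3378] 0.15149936
(333, 310) [0.5722 0.0542 0.3377] 0.15155882
(312, 340) [0.5716 0.0621 0.3597] 0.13065544
(333, 340) [0.5727 0.0549 0.3602] 0.13012299
(307, 357) [0.573  0.0635 0.3716] 0.11886968
(336, 357) [0.5736 0.0544 0.3711] 0.11948245
base 626 ((451.10443115234375, 46.683753967285156), (63.21771240234375, 49.82722854614258), 6.571619987487793) 0.03049424472669826
lid 784 ((504.52642822265625, 53.205665588378906), (33.48997116088867, 49.83845520019531), 6.4539384841918945) 0.07761978349820714
case ((512.1334838867188, -219.63687133789062), (180.9340362548828, 148.9800262451172), 8.216611862182617)
```

View pics/z_w2.png

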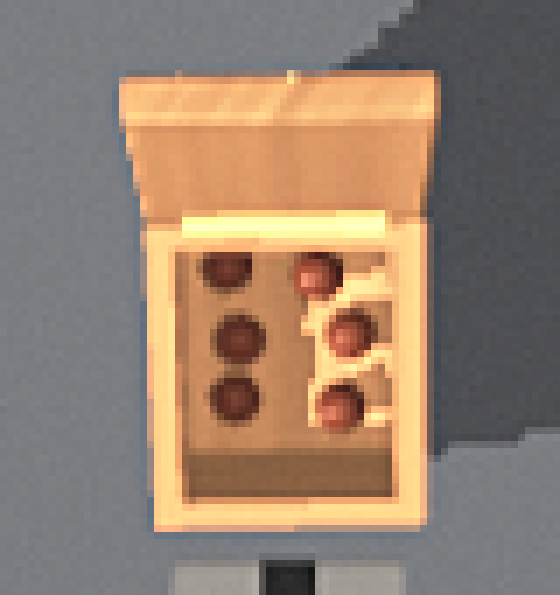

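All three cameras put the shut tips 29 mm behind the reported TCP, at z 0.3305. The text says 11 mm ahead, so the heights differ by 40 mm. The lateral position agrees. I'll go by the measured tips, using tip z = TCP z + 0.029 when shut. The wrist view gives the box at (0.450, 0.0465), yaw 6.5°. Next I'll descend behind the lid with the tips at about 62 mm.

>>> drive_tool(increments=[[0.038,0,0,0,0,0,-1],[0.038,0,0,0,0,0,-1],[0.038,0,0,0,0,0,-1],[0.038,0,0,0,0,0,-1],[0.038,0,0,0,0,0,-1],[0.038,0,0,0,0,0,-1],[0.02,0,0,0,0,0,-1],[0.02,0,0,0,0,0,-1],[0,0,0,0,0,0,-1]])

```text
time_s: 3.8
eef_pos: [0.5594, 0.0553, 0.0331]
eef_rot: [-0.036, -0.705, -0.037, 0.707]
wrist_force: [0.1, 0.4, 0.1]
opening: 0.001
```

Run:
```python
from h import *
plan([.56,.057,.033],-83.5)
snap('scene','scene3.png');s=snap('side','side3.png')[1]
for n in('side','scene'):
    X=cloud(dict(np.load(f'/tmp/{n}3.png.npz')));m=(abs(X[...,0]-.56)<.022)&(abs(X[...,1]-.06)<.022)&(X[...,2]>.04);print(n,np.sort(X[m][:,2])[:12].round(4))
```

```text
pos [0.5594 0.0553 0.0331] tool y yaw -84.08 x axis [-3.5e-03  2.0e-04 -1.0e+00]
shift tool axes [ 0.0001 -0.0016 -0.0008]
turn tool deg [-0.58  0.2   0.03] shift in new axes [ 0.0001 -0.0016 -0.0008]
q [-0.112  0.366  1.754 -0.     1.025  1.355] F [0.14 0.38 0.1 ] open 0.001 t 3.8
side [0.0659 0.0662 0.0665 0.0679 0.0682 0.0682 0.0699 0.0702 0.0702 0.0706
 0.0708 0.0709]
scene [0.0618 0.0624 0.0627 0.0628 0.0631 0.0634 0.0637 0.0641 0.0642 0.0642
 0.0646 0.0648]
```

View pics/scene3.png

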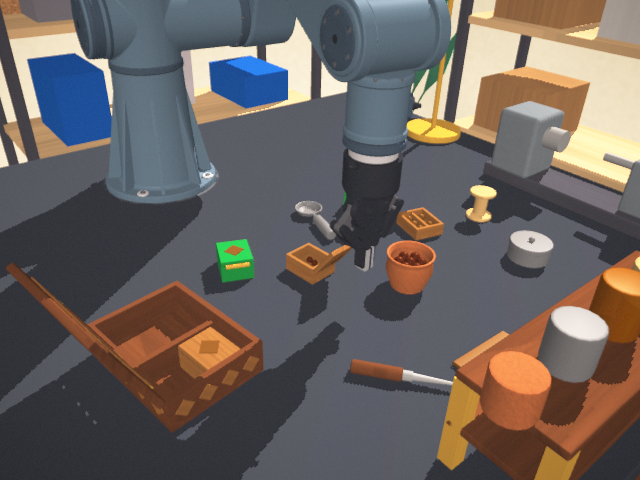

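The tips, at (365,265), hang just behind the lid tip at (350,245) and z is about 62 mm, as computed. Now I'll push toward −x of the box.

>>> drive_tool(increments=[[0,0,0.01,0,0,0,-1],[0,0,0.01,0,0,0,-1],[0,0,0.01,0,0,0,-1],[0,0,0.01,0,0,0,-1],[0,0,0.01,0,0,0,-1],[0,0,0.01,0,0,0,-1],[0,0,0.01,0,0,0,-1],[0,0,0.01,0,0,0,-1],[0,0,0.006,0,0,0,-1],[0,0,0,0,0,0,-1]])

```text
time_s: 5.15
eef_pos: [0.4753, 0.0474, 0.0344]
eef_rot: [-0.037, -0.706, -0.037, 0.706]
wrist_force: [-0.2, -0.3, 0.3]
opening: -0.001
```

>>> drive_tool(increments=[[0,0,0,0,0,0,-1],[0,0,0,0,0,0,-1],[0,0,0,0,0,0,-1],[0,0,0,0,0,0,-1]])

```text
time_s: 5.65
eef_pos: [0.4757, 0.0475, 0.0343]
eef_rot: [-0.037, -0.706, -0.037, 0.706]
wrist_force: [0.4, -0.5, 0.1]
opening: -0.003
```

Run:
```python
from h import *
plan([.45,.0465,.15],-83.5)
c=snap('scene','scene4.png')[1]
cv2.imwrite('pics/z4.png',cv2.resize(c['img'][170:300,240:410,::-1],None,fx=4,fy=4,interpolation=cv2.INTER_NEAREST))
```

```text
pos [0.4757 0.0475 0.0343] tool y yaw -83.98 x axis [-1.e-04  0.e+00 -1.e+00]
shift tool axes [-0.1157 -0.0017  0.0256]
turn tool deg [-0.48  0.    0.  ] shift in new axes [-0.1157 -0.0019  0.0256]
q [-0.15   0.199  1.971  0.     0.972  1.316] F [ 0.45 -0.48  0.13] open -0.003 t 5.65
```

View pics/z4.png

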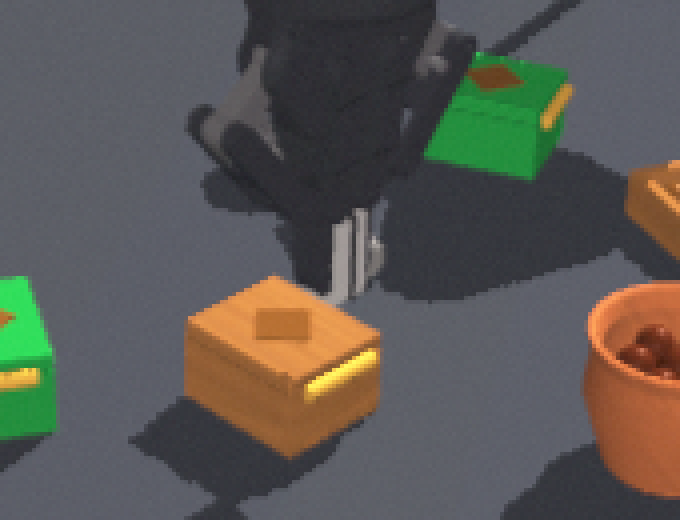

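The lid is shut: the top is flat at zoom (283,325) with the hinge at (340,375). I'll rise, open the gripper and re-measure.

>>> drive_tool(increments=[[-0.04,0,0,0,0,0,-1],[-0.04,0,0,0,0,0,0],[-0.04,0,0,0,0,0,1],[-0.01,0,0.025,0,0,0,1],[0,0,0,0,0,0,1],[0,0,0,0,0,0,1],[0,0,0,0,0,0,1]])

```text
time_s: 6.58
eef_pos: [0.4507, 0.0449, 0.1636]
eef_rot: [-0.037, -0.706, -0.037, 0.707]
wrist_force: [0.1, 0.5, -0.4]
opening: 0.998
```

```bash
cat > m.py <<'E'
from h import *
import sys
k=sys.argv[1]
for n in('wrist','side','scene'):
    o,c=snap(n,n+k+'.png'); X=cloud(c,o); hsv=cv2.cvtColor(c['img'],cv2.COLOR_RGB2HSV)
    col=(hsv[...,1]>80)&(hsv[...,0]<30)
    m=col&(X[...,2]>.031)&(X[...,2]<.042)&(abs(X[...,0]-.45)<.06)&(abs(X[...,1]-.047)<.06)
    if m.sum()>20:
        Q=X[m]; A=np.c_[Q[:,:2]-Q[:,:2].mean(0),np.ones(len(Q))]; f=np.linalg.lstsq(A,Q[:,2],rcond=None)[0]
        print(n,m.sum(),cv2.minAreaRect((Q[:,:2]*1000).astype(np.float32)),'top z/slopes',f.round(3))
E
python3 m.py 5; python3 -c "
from h import *
plan([.45,.0465,-.02],-83.5)
X=cloud(dict(np.load('/tmp/wrist5.png.npz')),ctrl.get_obs())
for n in('side','scene'):
    X=cloud(dict(np.load(f'/tmp/{n}5.png.npz')));m=(abs(X[...,0]-.45)<.03)&(abs(X[...,1]-.046)<.075)&(X[...,2]>.14);print(n,np.sort(X[m][:,2])[:12].round(4))
"
```

```text
wrist 4362 ((452.458740234375, 46.58851623535156), (64.2176742553711, 50.25010681152344), 7.13960599899292) top z/slopes [-0.008 -0.002  0.036]
side 750 ((451.0322570800781, 44.259117126464844), (64.87242889404297, 53.88534927368164), 7.195648670196533) top z/slopes [-0.007  0.015  0.036]
scene 808 ((451.5863037109375, 46.12938690185547), (65.60728454589844, 52.24591827392578), 5.5851335525512695) top z/slopes [-0.028  0.016  0.036]
pos [0.4507 0.0449 0.1638] tool y yaw -83.98 x axis [-1.2e-03  2.0e-04 -1.0e+00]
shift tool axes [ 0.1838 -0.0016  0.0003]
turn tool deg [-0.48  0.07  0.02] shift in new axes [ 0.1838 -0.0017  0.0005]
q [-0.164 -0.059  1.941  0.     1.26   1.302] F [-0.55 -0.31 -0.12] open 1.002 t 6.72
side [0.2048 0.2057 0.2059 0.2062 0.2063 0.2073 0.2075 0.2076 0.2077 0.2077
 0.2079 0.208 ]
scene [0.2061 0.2064 0.2064 0.2066 0.2068 0.207  0.2072 0.2072 0.2073 0.2073
 0.2074 0.2074]
```

View pics/wrist5.png

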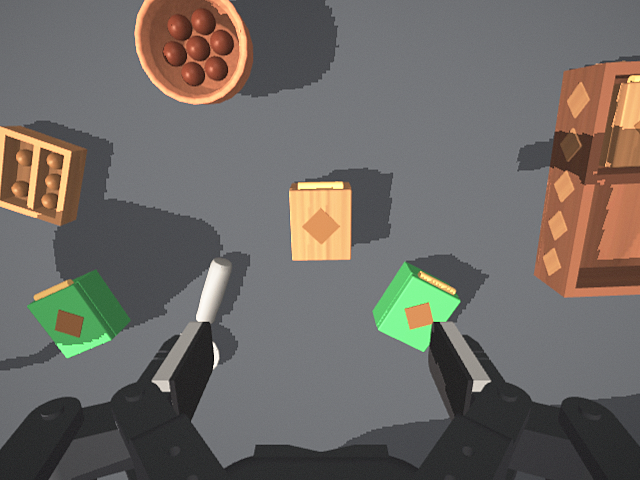

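View pics/scene5.png

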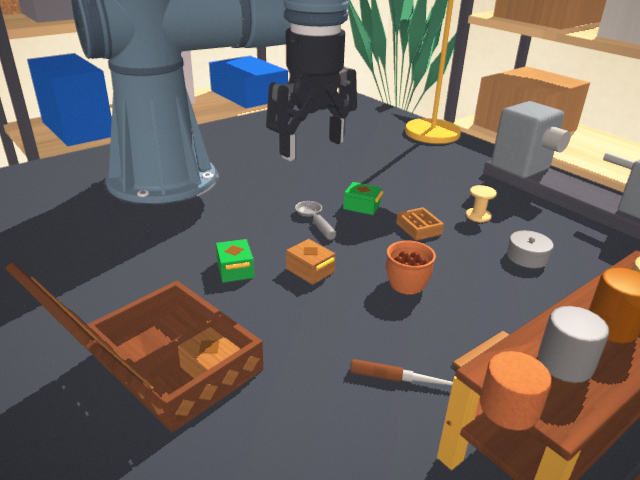

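Run:
```python
from h import *
for n in('wrist','side','scene'):
    c=dict(np.load(f'/tmp/{n}5.png.npz')); X=cloud(c,{'eef_pos':c['p'],'eef_rot':c['r']})
    a=np.radians(6.6); dx=X[...,0]-.45; dy=X[...,1]-.046
    lx=dx*np.cos(a)+dy*np.sin(a); ly=-dx*np.sin(a)+dy*np.cos(a)
    for s in(1,-1):
        for w in (.016,.04):
            m=(abs(lx)<w)&(ly*s>.035)&(ly*s<.11)&(X[...,2]>.006)&(X[...,2]<.1)
            print(n,s,w,m.sum(), (ly[m]*s).min().round(4) if m.any() else None, X[m][:,2].max().round(3) if m.any() else None)
```

```text
wrist 1 0.016 0 None None
wrist 1 0.04 86 0.0875 0.019
wrist -1 0.016 0 None None
wrist -1 0.04 0 None None
side 1 0.016 0 None None
side 1 0.04 2 0.091 0.017
side -1 0.016 0 None None
side -1 0.04 0 None None
scene 1 0.016 0 None None
scene 1 0.04 20 0.0893 0.02
scene -1 0.016 0 None None
scene -1 0.04 0 None None
```

>>> drive_tool(increments=[[0.04,-0.001,0,-0.5,0,0,1],[0.04,0,0,0,0,0,1],[0.04,0,0,0,0,0,1],[0.03,0,0,0,0,0,1],[0.02,0,0,0,0,0,1],[0.015,0,0,0,0,0,1],[0,0,0,0,0,0,1]])

```text
time_s: 7.6
eef_pos: [0.4498, 0.046, -0.0216]
eef_rot: [-0.04, -0.705, -0.04, 0.707]
wrist_force: [-0.0, 0.5, 0.1]
opening: 1.002
```

Run:
```python
from h import *
plan([.45,.046,-.03],-83.4)
c=snap('scene','scene6.png')[1]
cv2.imwrite('pics/z6.png',cv2.resize(c['img'][170:300,240:410,::-1],None,fx=4,fy=4,interpolation=cv2.INTER_NEAREST))
```

```text
pos [ 0.4498  0.046  -0.0216] tool y yaw -83.48 x axis [-2.3e-03  4.0e-04 -1.0e+00]
shift tool axes [ 0.0084  0.     -0.0002]
turn tool deg [-0.08  0.13  0.04] shift in new axes [ 0.0084 -0.     -0.0002]
q [-0.162  0.266  2.045  0.     0.833  1.295] F [-0.03  0.54  0.13] open 1.002 t 7.6
```

View pics/z6.png

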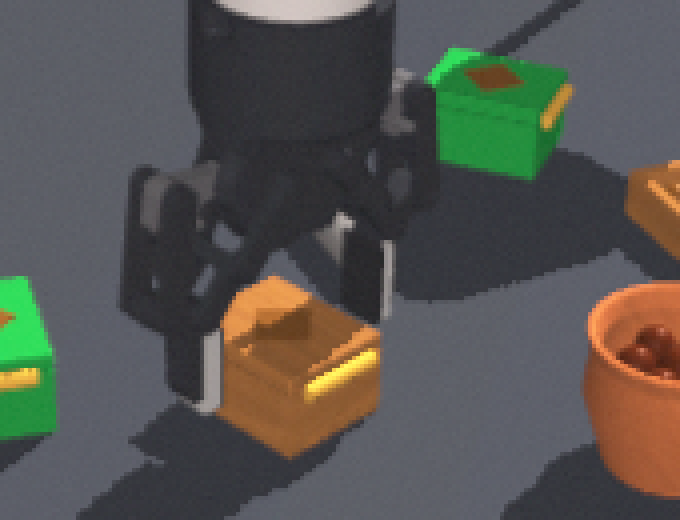

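The fingers straddle the box: pads are at zoom (205,370) and (370,275), with the tips about 20 mm above the slate. I'll go 8 mm lower and close.

>>> drive_tool(increments=[[0.008,0,0,0,0,0,1],[0,0,0,0,0,0,0.6],[0,0,0,0,0,0,0.3],[0,0,0,0,0,0,-1],[0,0,0,0,0,0,-1],[0,0,0,0,0,0,-1],[0,0,0,0,0,0,-1]])

```text
time_s: 8.52
eef_pos: [0.4511, 0.0458, -0.0281]
eef_rot: [0.04, 0.706, 0.04, -0.706]
wrist_force: [-1.7, -0.8, 6.3]
opening: 0.58
```

>>> drive_tool(increments=[[-0.01,0,0,0,0,0,-1],[-0.02,0,0,0,0,0,-1],[-0.03,0,0,0,0,0,-1],[-0.03,0,0,0,0,0,-1],[-0.03,0,0,0,0,0,-1],[0,0,0,0,0,0,-1]])

```text
time_s: 9.28
eef_pos: [0.4525, 0.0456, 0.0935]
eef_rot: [0.041, 0.708, 0.04, -0.704]
wrist_force: [0.8, 0.2, -3.5]
opening: 0.574
```

Run:
```python
from h import *
plan([.47,-.2257,.088],-81.4)
for n in('scene','side'):
    c=snap(n,n+'7.png')[1]; X=cloud(c); hsv=cv2.cvtColor(c['img'],cv2.COLOR_RGB2HSV)
    m=(hsv[...,1]>120)&(hsv[...,0]<30)&(abs(X[...,0]-.45)<.06)&(abs(X[...,1]-.046)<.06)&(X[...,2]>.06)
    if m.any(): print(n,X[m].min(0),X[m].max(0))
c=snap('wrist','wrist7.png')[1]
```

```text
pos [0.4525 0.0456 0.0935] tool y yaw -83.47 x axis [ 5.2e-03 -8.0e-04 -1.0e+00]
shift tool axes [0.0059 0.2715 0.0135]
turn tool deg [-2.07 -0.29 -0.09] shift in new axes [0.0055 0.2709 0.0233]
q [-0.162  0.041  2.001  0.     1.094  1.295] F [ 0.8   0.19 -3.54] open 0.574 t 9.28
scene [0.42221593 0.0096029  0.12137509] [0.48825239 0.07555235 0.1602001 ]
side [ 0.41240703 -0.01322355  0.11883196] [0.485267   0.09440503 0.27068379]
```

View pics/scene7.png

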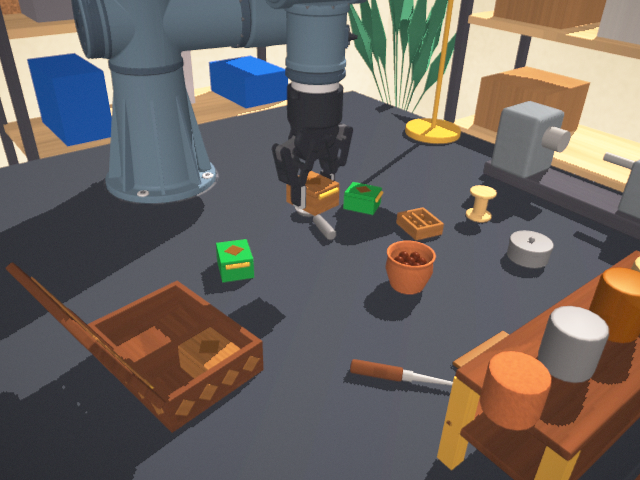

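View pics/wrist7.png

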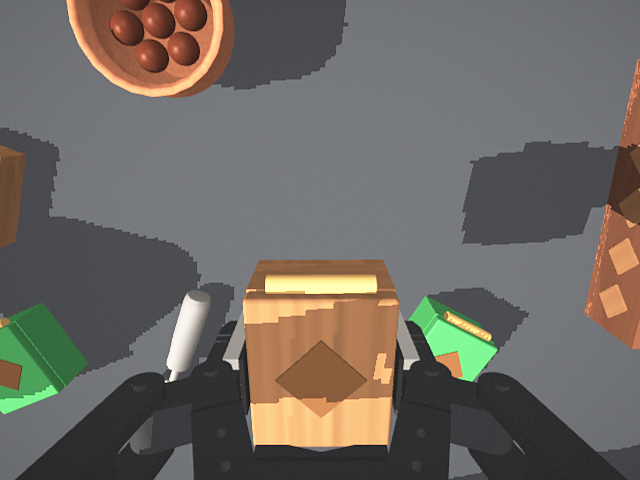

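The box is held shut (opening 0.574), with the underside at TCP + 0.028. I'll carry it to above the well, offset about 8 mm away from the case lid.

>>> drive_tool(increments=[[0,0.015,0.001,-1.0,0.3,0,-1],[0,0.035,0.003,-1.1,0,0,-1],[0,0.035,0.003,0,0,0,-1],[0,0.035,0.003,0,0,0,-1],[0,0.035,0.003,0,0,0,-1],[0,0.035,0.003,0,0,0,-1],[0,0.035,0.003,0,0,0,-1],[0,0.025,0.002,0,0,0,-1],[0,0.013,0.002,0,0,0,-1],[0,0,0,0,0,0,-1]])

```text
time_s: 10.68
eef_pos: [0.4654, -0.2176, 0.0901]
eef_rot: [0.052, 0.706, 0.053, -0.704]
wrist_force: [0.2, 0.6, -2.9]
opening: 0.574
```

Run:
```python
from h import *
plan([.469,-.2176,-.02],-81.3)
for n in('scene','side','wrist'): c=snap(n,n+'8.png')[1]
```

```text
pos [ 0.4654 -0.2176  0.0901] tool y yaw -81.44 x axis [ 0.0035  0.0021 -1.    ]
shift tool axes [ 0.1102  0.0008 -0.0032]
turn tool deg [-0.14 -0.22  0.09] shift in new axes [ 0.1101  0.0006 -0.0036]
q [-0.671  0.178  1.857  0.004  1.105  0.748] F [ 0.16  0.6  -2.92] open 0.574 t 10.68
```

View pics/side8.png

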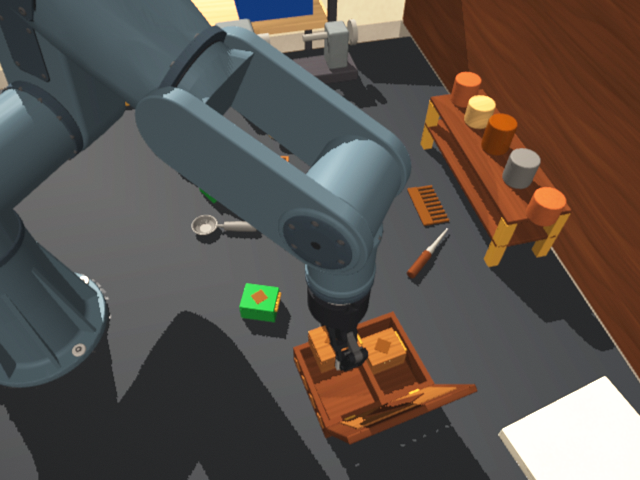

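View pics/wrist8.png

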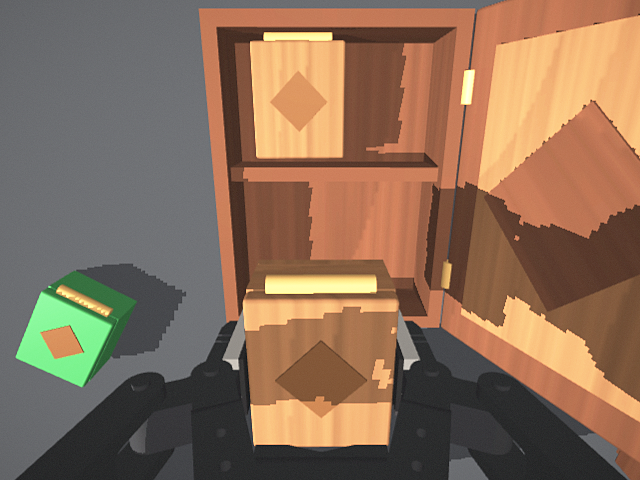

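The wrist view shows the case from above. The divider runs at (335,165–180), the far rim corners are at (200,10) and (475,10), and the near-right rim corner is around (440,327). I'll cross-check the well centre with these.

Run:
```python
from h import *
c=dict(np.load('/tmp/wrist8.png.npz')); o={'eef_pos':c['p'],'eef_rot':c['r']}; W=Tool(o)@c['hand_eye']
X=cloud(c,o)
well=np.array([.470,-.2255]);a=np.radians(8.7);ex=np.array([np.cos(a),np.sin(a)]);ey=np.array([-np.sin(a),np.cos(a)])
def rep(n,u,v,z):
    p=ray(c,u,v,z,W)-well; print(n,'case-frame x,y mm',(p@ex*1000).round(1),(p@ey*1000).round(1))
rep('far left outer (132,68)',200,10,.048);rep('far right outer(132,-68)',475,10,.048);rep('div far edge y+ (50,60)',232,164,.040);rep('div far y- (50,-60)',437,154,.040);rep('div near (42)',335,180,.040)
rep('left wall outer',222,327,.048);rep('left wall inner',236,300,.048);rep('near right corner (-50,-68)',441,327,.048)
m=(X[...,2]>.044)&(X[...,2]<.052)&(np.mgrid[:480,:640][0]<330)&(np.mgrid[:480,:640][1]<465)
q=X[m][:,:2]-well; print('rim cloud',(q@ex).min(),(q@ex).max(),(q@ey).min(),(q@ey).max())
print('floor z',np.nanmedian(X[190:250,330:400,2]))
```

```text
far left outer (132,68) case-frame x,y mm 131.2 69.8
far right outer(132,-68) case-frame x,y mm 130.8 -65.5
div far edge y+ (50,60) case-frame x,y mm 55.8 61.6
div far y- (50,-60) case-frame x,y mm 61.2 -55.8
div near (42) case-frame x,y mm 46.5 2.3
left wall outer case-frame x,y mm -45.9 74.1
left wall inner case-frame x,y mm -26.8 63.7
near right corner (-50,-68) case-frame x,y mm -46.2 -66.2
rim cloud -0.04673034091272078 0.13204598067224066 -0.06855862645034863 0.07155215148090713
floor z 0.005951003656184561
```

The checks agree to a few mm, so I nudge +5 mm in x and descend.

>>> drive_tool(increments=[[0.01,-0.001,-0.005,0,0,0,-1],[0.025,0,0,0,-0.2,0,-1],[0.025,0,0,0,0,0,-1],[0.02,0,0,0,0,0,-1],[0.012,0,0,0,0,0,-1],[0,0,0,0,0,0,-1]])

```text
time_s: 11.58
eef_pos: [0.4707, -0.215, -0.0016]
eef_rot: [0.053, 0.705, 0.054, -0.705]
wrist_force: [-0.4, 0.2, -2.5]
opening: 0.576
```

Run:
```python
from h import *
plan([.4703,-.2159,-.021],-81.3)
snap('side','side9.png');c=snap('wrist','wrist9.png')[1]
```

```text
pos [ 0.4707 -0.215  -0.0016] tool y yaw -81.35 x axis [ 1.0e-04  1.5e-03 -1.0e+00]
shift tool axes [0.0194 0.0008 0.0005]
turn tool deg [-0.05 -0.02  0.08] shift in new axes [0.0194 0.0008 0.0005]
q [-0.659  0.342  1.881  0.002  0.92   0.76 ] F [-0.36  0.21 -2.46] open 0.576 t 11.57
```

View pics/wrist9.png

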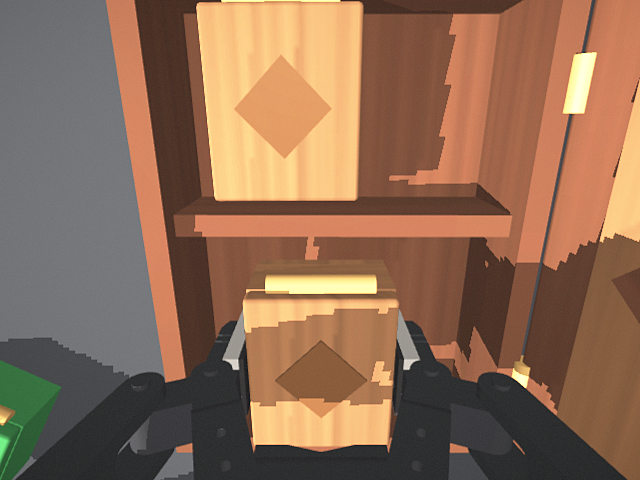

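Run:
```python
from h import *
c=dict(np.load('/tmp/wrist9.png.npz')); d=c['depth']; v,u=np.mgrid[:480,:640]
P=np.stack([(u-c['cx'])/c['fx']*d,(v-c['cy'])/c['fy']*d,d,np.ones_like(d)],-1)@c['hand_eye'].T
g=c['img'].max(-1)<70
m=(d>0)&(d<.16)&g&(P[...,0]<-.03)
for a in np.arange(-.13,-.02,.008):
    k=m&(P[...,0]>a)&(P[...,0]<a+.008)
    if k.sum()>5: print(a.round(3),k.sum(),'y',P[k][:,1].min().round(4),P[k][:,1].max().round(4),'z',P[k][:,2].min().round(3),P[k][:,2].max().round(3))
```

```text
-0.122 1303 y -0.0266 0.0242 z -0.019 -0.016
-0.114 10065 y -0.0651 0.063 z -0.019 -0.005
-0.106 8928 y -0.0637 0.0612 z -0.019 -0.001
-0.098 5442 y -0.0619 0.0596 z -0.018 0.012
-0.09 9919 y -0.0602 0.09 z -0.015 0.019
-0.082 3006 y -0.058 0.0868 z -0.015 0.017
-0.074 1298 y -0.0484 0.0832 z -0.014 0.015
-0.066 555 y -0.0396 0.0825 z -0.091 0.015
-0.058 337 y -0.0396 0.037 z -0.008 -0.006
-0.05 556 y -0.0549 0.0759 z -0.115 0.04
-0.042 150 y -0.054 0.0672 z -0.117 0.014
-0.034 12 y -0.0527 0.067 z -0.117 0.004
```

The knuckles are about ±58 mm wide just above rim height, so I shift 6 mm toward the compartment's middle and then lower gently.

>>> drive_tool(increments=[[0,0.006,0,0,0,0,-1],[0.008,0,0,0,0,0,-1],[0.006,0,0,0,0,0,-1],[0.004,0,0,0,0,0,-1],[0.002,0,0,0,0,0,-1],[0,0,0,0,0,0,-1]])

```text
time_s: 12.42
eef_pos: [0.472, -0.2217, -0.0209]
eef_rot: [0.053, 0.706, 0.053, -0.705]
wrist_force: [0.6, 0.3, -2.5]
opening: 0.575
```

Run:
```python
from h import *
plan([.4703,-.2159,-.021],-81.3)
for n in('side','scene','wrist'): snap(n,n+'10.png')
```

```text
pos [ 0.472  -0.2217 -0.0209] tool y yaw -81.37 x axis [ 1.4e-03  4.0e-04 -1.0e+00]
shift tool axes [ 0.0001 -0.006   0.0008]
turn tool deg [-0.07 -0.08  0.01] shift in new axes [ 0.0001 -0.006   0.0008]
q [-0.668  0.384  1.874  0.002  0.882  0.751] F [ 0.57  0.33 -2.54] open 0.575 t 12.43
```

View pics/scene10.png

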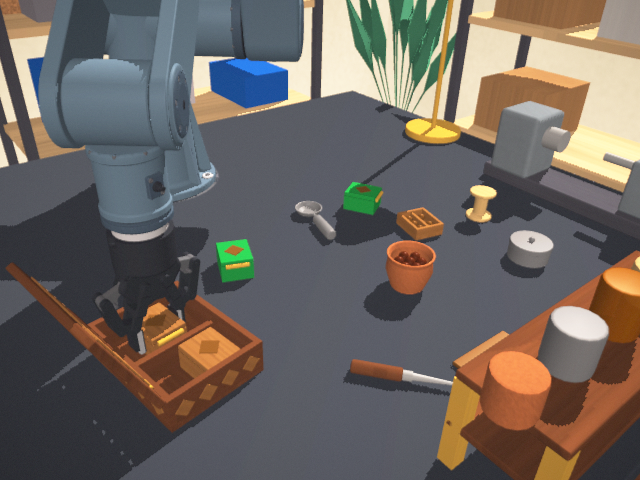

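View pics/wrist10.png

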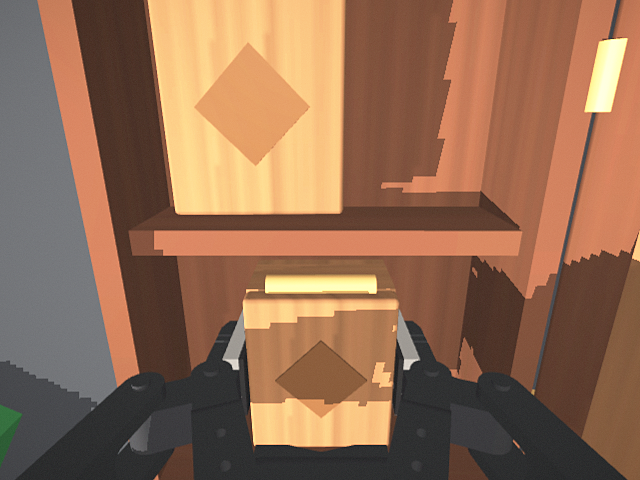

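The wrist still carries the box's weight, so it's not down yet. I'll lower further by mm.

>>> drive_tool(increments=[[0.001,0,0,0,0,0,-1],[0,0,0,0,0,0,-1]])

```text
time_s: 12.82
eef_pos: [0.4721, -0.2219, -0.0217]
eef_rot: [0.053, 0.706, 0.053, -0.704]
wrist_force: [-0.3, -0.4, -2.5]
opening: 0.577
```

>>> drive_tool(increments=[[0.001,0,0,0,0,0,-1],[0,0,0,0,0,0,-1]])

```text
time_s: 13.08
eef_pos: [0.4722, -0.2219, -0.0221]
eef_rot: [0.053, 0.706, 0.053, -0.704]
wrist_force: [-2.5, 2.0, 6.0]
opening: 0.581
```

Touched down (+6 N). I'll release with a small opening, then rise straight up.

>>> drive_tool(increments=[[0,0,0,0,0,0,0.25],[0,0,0,0,0,0,0.32],[0,0,0,0,0,0,0.32],[-0.005,0,0,0,0,0,0.32],[-0.015,0,0,0,0,0,0.32],[-0.03,0,0,0,0,0,0.32],[-0.05,0,0,0,0,0,0.32],[-0.05,0,0,0,0,0,0.32],[0,0,0,0,0,0,0.32]])

```text
time_s: 14.2
eef_pos: [0.475, -0.2242, 0.1333]
eef_rot: [0.056, 0.709, 0.051, -0.702]
wrist_force: [0.2, 0.0, -1.5]
opening: 0.66
```

Run:
```python
from h import *
plan([.4703,-.2159,-.021],-81.3)
well=np.array([.4715,-.2238]);a=np.radians(8.7);ex=np.array([np.cos(a),np.sin(a)]);ey=np.array([-np.sin(a),np.cos(a)])
for n in('side','scene','wrist'):
    o,c=snap(n,n+'11.png'); X=cloud(c,o); hsv=cv2.cvtColor(c['img'],cv2.COLOR_RGB2HSV)
    q=X[...,:2]-well; lx=q@ex; ly=q@ey
    for nm,x0,x1 in(('bead',-.040,.040),('stored',.052,.122)):
        m=(X[...,2]>.038)&(X[...,2]<.0465)&(lx>x0)&(lx<x1)&(abs(ly)<.057)&(hsv[...,1]>60)
        if m.sum()>20:
            Q=X[m];A=np.c_[lx[m],ly[m],np.ones(m.sum())];f=np.linalg.lstsq(A,Q[:,2],rcond=None)[0]
            r=cv2.minAreaRect((np.c_[lx[m],ly[m]]*1000).astype(np.float32)); print(n,nm,m.sum(),np.round(r[0],1),np.round(r[1],1),round(r[2],1),'slopes',f[:2].round(3),'z',np.median(Q[:,2]).round(4))
```

```text
pos [ 0.475  -0.2242  0.1333] tool y yaw -81.37 x axis [ 0.0102 -0.0065 -0.9999]
shift tool axes [ 0.1542 -0.0101  0.0048]
turn tool deg [-0.07 -0.52 -0.46] shift in new axes [ 0.1543 -0.0089  0.0034]
q [-6.680e-01  1.360e-01  1.807e+00  1.000e-03  1.187e+00  7.520e-01] F [ 0.19  0.02 -1.49] open 0.66 t 14.2
side bead 1220 [0.7 1.6] [51. 64.] 89.9 slopes [-0.004  0.009] z 0.0423
side stored 912 [88.7 -0.6] [112.   66.2] 89.8 slopes [-0.006  0.001] z 0.0423
scene bead 1371 [-1.9  2.8] [76.1 98.2] 0.0 slopes [-0.018  0.013] z 0.0421
scene stored 1456 [87.  -1.5] [97.4 69.8] 89.8 slopes [0.006 0.009] z 0.0422
wrist bead 5854 [-2.6  0.1] [ 74.7 113.7] 0.0 slopes [-0.004 -0.001] z 0.0419
wrist stored 7949 [87.  -0.1] [113.4  70. ] 90.0 slopes [-0.001 -0.002] z 0.042
```

View pics/wrist11.png

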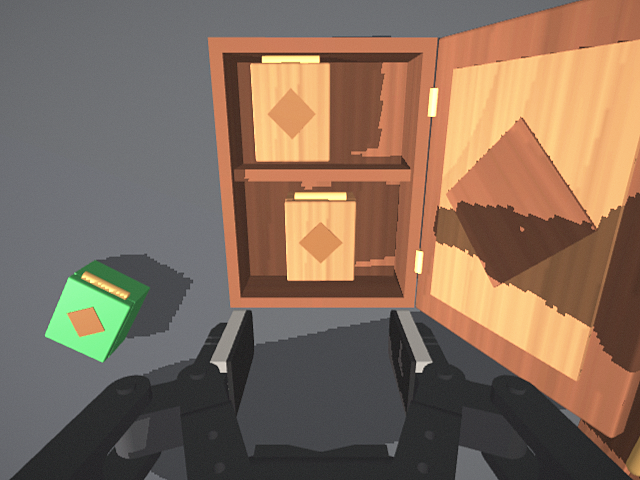

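View pics/scene11.png

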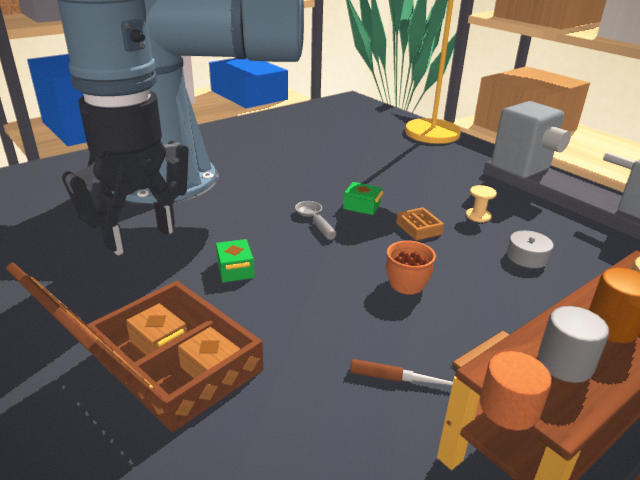

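Both boxes sit shut and flat in the case: the bead box at wrist (320,240), the stored one at (290,110). The bead box's top is at z 0.042 = 6 + 36 mm, about 1–2 mm from the well centre. The gripper is clear, so I'll settle and hand in.

>>> drive_tool(increments=[[-0.02,0,0,0,0,0,0.32],[0,0,0,0,0,0,0.32],[0,0,0,0,0,0,0.32]])

```text
time_s: 14.72
eef_pos: [0.4711, -0.2214, 0.1459]
eef_rot: [0.053, 0.705, 0.054, -0.705]
wrist_force: [-0.3, 0.5, 0.8]
opening: 0.656
```

```bash
python3 -c "
from bench import hand_in
print(hand_in())"
```

```text
the job is handed in; nothing more can be done
None
```

I folded the bead box's lid shut on the slate by pushing it from behind with the closed fingers. Then I gripped the box by its flat ends, set it on the floor of the empty compartment, let go and rose clear. I handed in at about 14.7 s of the 56 s allowed; hand-in reports no verdict.

**Last checks:**
- **Bead box:** its top is level (slopes under 0.02) at z = 0.042 m, which is the 6 mm floor plus the 36 mm closed height, so it is flat with the lid shut. The side camera puts it about 1–2 mm from the well centre. The wrist and scene fits also caught case walls, so only their height and slope count.
- **Stored box:** it looks undisturbed in the images. I did not measure its final shift in mm.
- **Gripper:** it was clear of everything at hand-in.

**Disagreement found:** all three cameras showed the shut fingertips 29 mm behind the reported TCP, where the text says 11 mm ahead. I used the measured offset; the +6 N touchdown in the compartment came within about 1 mm of the height it predicted.

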